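# Feed the marking jig by one turn of its hand wheel and lock it

## Robot

A 7-joint arm with a two-finger parallel gripper is mounted at the origin on a cart in front of the work surface, level with it; the furniture and walls round the work are solid. World frame = base frame: x ahead of the robot, y to its left, z up, the work surface at z = 0. Lengths are in m, angles in rad, forces in N, time in s.
With the tool pointing down it reaches from about 0.35 to 0.9 m from the base axis. Payload 8.1 kg.
Tool frame: the origin (TCP) lies on the centre line of the jaws, within the pads' length; the fingertips stand 19 mm ahead of it and the grasp point (between the pads) is the TCP (arm.tip_reach is the distance from the TCP to the fingertips, in m); z points along the fingers, y is the line along which they close (so a half turn about z gives the same grasp; the last joint's range is limited). The gripper opens to 92 mm and grips with 3 to 60 N. Pads are 19 mm wide; open, the fingers measure 130 mm over their backs; the gripper's body (75 mm by 190 mm) begins 47 mm behind the grasp point.
Start: joints at [1.161, 0.434, 0.025, 1.573, -0.012, 1.134, -0.075], TCP at [0.189, -0.596, 0.246] pointing down, gripper open.
Joint ranges: [-2.62, 2.62], [-0.44, 2.09], [-1.27, 1.32], [0.08, 2.57], [-1.32, 4.46], [0.12, 2], [-2.74, 2.74]. Speed limits (rad/s): [2.22, 2.22, 3.01, 3.01, 3.14, 3.14, 3.14].

## Interface

Orientations are given as a rotation vector (axis times angle).
In Python, from cell import arm gives the robot as it stands.
- The arm moves only by the tool arm_command, never from a script. Its argument "targets" is a list that holds one entry, the list of rows, each a list of 6 numbers: the shift along the tool's x, y, z in m, then the turn, a rotation vector about the tool's x, y, z in rad. A call has 1 to 10 rows; each row shifts and turns the commanded pose from where the row before left it, along the tool's axes as they then stand; what a row does not reach is not made up. A row lasts 1/8 s, in which the tool goes at most 62.5 mm and 10.7 degrees, less where a joint would pass 70% of its speed; a pose out of reach is approached as far as the arm can. A call with a gripper value outside its range is refused whole. "jaw" is the finger opening in m, from 0 to 0.0918, set as the call begins (left out, the last holds). The fingers move at their own pace and stop on an object; "newtons" is the grip in N (left out, the last holds). Time passes only in rows, so rows that do not move let the fingers close. It gives the time, the measured TCP pose, the force, the opening and the grip force at its end, in the units of the state.
- arm.observe(): the state, without advancing time (a new reading comes with each control period).
- arm.get_image(name): name is "scene" or "top" or "wrist"; returns a dict with "pixels" (400x640x3 uint8, red, green, blue), "z_map" (400x640 float32, m along the optical axis (not along the pixel's ray), 0 where there is no reading), "fx", "fy", "cx", "cy" (pixels), "xyz" and "rotation" of the camera in the world; the wrist camera has in their place "T_tool_cam" (4x4, takes a point from camera to tool coordinates, whose origin is the TCP and whose axes are the flange's). Camera axes: x right, y down, z forward; pixel columns grow to the right and rows downward; lengths in m; the calibration is good to about 2 mm. A picture is of the moment at which its call begins: read the wrist's pose just before it.
- arm.sign_off(): hands the job in; it is judged then, once.
The state is a dict: "clock": time; "joints": joint angles; "dq": joint speeds; "joint_efforts": joint torques, N m; "position": TCP position; "ee_rot": TCP orientation; "force": force on the tool from outside, world axes, zero at the start; "ft_torque": the same for the moment, N m; "width": opening from 0.0 (shut) to 1.0 (fully open); "gripper_force": force on a finger pad.
Only numpy, scipy, OpenCV 4.12 (cv2) and the standard library are available. Lean on these libraries where they do the work, as an engineer would, in place of code of your own. Each camera call takes 0.05 s, during which the arm holds its last target. There are 200 camera calls.

## Task

Feed the slide of the marking jig on by one blank: with the fingertips push the hand wheel round by its upright handle, clockwise as seen from above, through exactly one turn, until the handle is back at the pointer on the base. Then push the lock lever over to the right, as far as it goes, with the wheel staying where it is. Push gently, pinch or lift nothing, and leave the things lying round the jig alone.

Things in the scene. Friction and masses are not known exactly. Their poses are not given: they have to be found in the camera images.
- jig: the marking jig, a grey cast block 215x340x30 mm fixed to the table, carrying the wheel (left), the slide (back) and the lock lever (right). Origin: on the table under the block; x points to the back of the jig (the block reaches from -95 to 120 mm), y to its left (-200 to 140 mm), z up. Its position and yaw vary. Nothing on it is higher than 122 mm; the slide runs along y at the back, under a thin marker arm 92 mm high at x = 83 to 120, y = -50 mm
- wheel (a joint): turn of the hand wheel in rad: 0 at the start (handle at the pointer), grows clockwise seen from above, 6.28 after one turn. The wheel has no stop there, stays where it is left, and needs about 3 to 4 N at the handle. It drives the slide through a screw, 30 mm a turn
- wheel_axis (a point): centre of the flat-lying steel hand wheel (three spokes, outer radius 66 mm) on its vertical axis, 70 mm above the table; top of rim and spokes 76 mm, of the hub 78 mm above the table
- handle_mid (a point): middle of the wheel's upright black handle, 98 mm above the table; the handle is round, 19 to 21 mm thick (slimmer at its foot), stands from 74 to 122 mm above the table on the rim at the end of one spoke, and its centre runs on a circle of radius 60 mm about wheel_axis. The handle spins freely on its own pin
- index_tip (a point): tip of the fixed pointer on the front of the jig, just outside the rim, 68 mm above the table and 70 mm in front of the wheel's axis (jig -x); the handle stands right behind it at the start and after a full turn. Its post is 71 mm at the highest
- slide (a joint): travel of the slide (aluminium bar with a row of five brass blanks 30 mm apart, top of the blanks 54 mm above the table) along jig y, in m: 0 at the start, 0.030 after one turn of the wheel. It is moved only by the wheel
- lock (a joint): angle of the lock lever in rad: 0 when it points straight to the front of the jig (-x), 1.25 at its stop; grows counter-clockwise seen from above, so that its knob swings to the right. Starts between 0 and 0.25. Stays where it is left; about 2 N at the knob
- lock_pivot (a point): vertical pivot axis of the lock lever, 58 mm above the table
- lock_knob (a point): middle of the black knob at the lever's free end, 79 mm above the table; round, 18 to 20 mm thick, upright from 58 to 100 mm above the table, 85 mm from lock_pivot. The steel arm below it is 10 mm thick, at 52 to 62 mm above the table
- dish_0: bystander: small grey dish of parts, 63 mm across, 34 mm high, left of the jig; origin under its centre; leave it alone
- tally: bystander: white round tally counter, 41x44x23 mm, front left of the jig; origin under its centre; leave it alone
- pliers_red: bystander: small pliers, 122x45x12 mm, lying front left of the jig; origin under its centre; leave it alone
- cutters_blue: bystander: small cutters, 122x45x12 mm, lying right of the jig; origin under its centre; leave it alone
- glue_0: bystander: upright glue bottle, 36 mm across, 122 mm high, behind the jig on the right; origin under its centre; leave it alone
- eraser_block: bystander: rubber block, 35x70x28 mm, behind the jig on the left; origin under its centre; leave it alone
- tweezers: bystander: tweezers, 13x117x10 mm, lying behind the jig; origin under its centre; leave it alone
- handle: the wheel's black handle as a body; origin at its foot on the axis of the handle, 74 mm above the table

How it is judged:
By the outcome, as a careful person would: the job done as asked, in the order asked, and still so for the second after the job is handed in, with the robot touching nothing.
It also fails if it takes over 72 s, if anything falls off the work surface, if the arm or the gripper's body presses on something with over 40 N, if the wrist force passes 120 N, or if a joint passes its speed limit or range.

## Working session

There is one attempt and no reset: what is moved stays moved. The work goes in short steps, Python scripts to look and compute and a tool call to move; the robot and the scene stay as the last step left them, time stands still between calls to the robot, and variables do not carry over. Pictures are saved under pics/ and viewed, at most 10 in all, crops included, and the job is handed in when it is done.

Besides the shell and the picture viewer there is one more tool, called after "Call:" as name([rows], argument=value, ...), one row to a line, values as JSON. arm_command: Moves the arm, as the interface text tells. Its arguments: {"type":"object","properties":{"targets":{"type":"array","items":{"type":"array","items":{"type":"array","items":{"type":"number"}}}},"jaw":{"type":"number"},"newtons":{"type":"number"}},"required":["targets"]}

```bash
mkdir -p pics; python3 - <<'E'
from cell import arm
import cv2,numpy as np
s=arm.observe();print({k:np.round(v,3).tolist() for k,v in s.items()})
for n in("top","scene"):
    d=arm.get_image(n);cv2.imwrite(f"pics/{n}0.png",d["pixels"][:,:,::-1]);np.savez(f"{n}0.npz",**d)
    print(n,d["fx"],d["cx"],d["cy"],d["xyz"],np.round(d["rotation"],3).tolist())
E
```

```text
{'clock': 0.0, 'joints': [1.161, 0.435, 0.025, 1.574, -0.012, 1.134, -0.075], 'dq': [-0.0, 0.001, -0.001, 0.0, 0.001, -0.0, -0.002], 'joint_efforts': [-0.001, -66.785, 0.985, -31.446, -0.06, 0.043, 0.0], 'position': [0.189, -0.595, 0.245], 'ee_rot': [-3.103, -0.48, 0.001], 'force': [-1.153, 0.811, 0.716], 'ft_torque': [-0.007, -0.051, 0.006], 'gripper_force': 0.0, 'width': 1.003}
top 361.8901735907237 324.54026369909855 201.09444390402885 [ 0.50595537 -0.12710772  0.94555487] [-2.136, 2.2, -0.049]
scene 458.08903778675716 316.0067363642966 200.86689137344334 [-0.06101547  0.32569902  0.99167126] [-1.211, 2.381, -0.872]
```

View pics/top0.png

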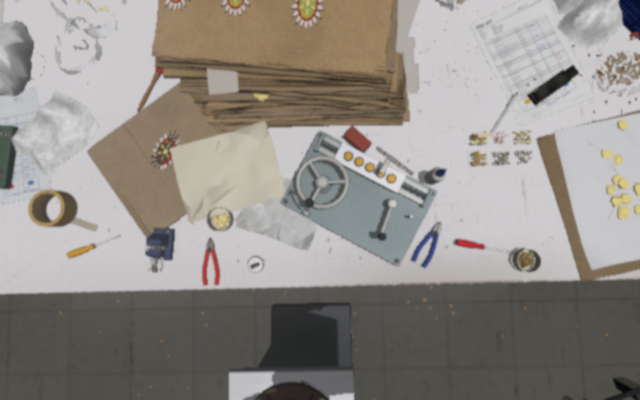

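View pics/scene0.png

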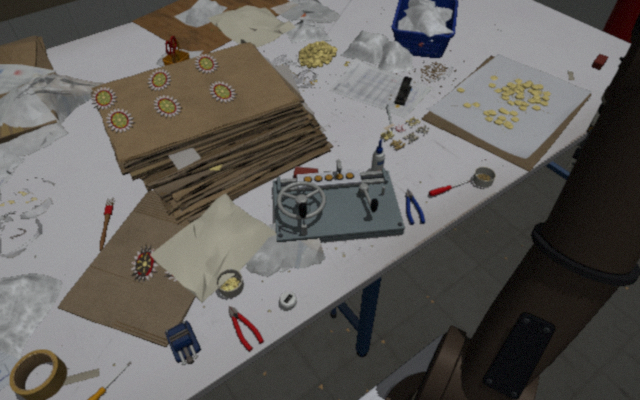

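The top view shows the jig with wheel centre near (320,182), handle near (306,203), lever pivot near (391,203) and knob near (381,236). I'll measure these with depth.

```bash
cat > h.py <<'E'
import numpy as np,cv2
from scipy.spatial.transform import Rotation as R
def cloud(d,T=None):
    z=d["z_map"];v,u=np.mgrid[:z.shape[0],:z.shape[1]]
    P=np.stack([(u-d["cx"])/d["fx"]*z,(v-d["cy"])/d["fy"]*z,z],-1)
    if T is None: Rm,t=R.from_rotvec(d["rotation"]).as_matrix() if np.size(d["rotation"])==3 else d["rotation"],d["xyz"]
    else: Rm,t=T[:3,:3],T[:3,3]
    W=P@np.asarray(Rm).T+t; W[z==0]=np.nan
    return W
E
python3 - <<'E'
from h import *
for n in("top","scene"):
    d=dict(np.load(n+"0.npz"));W=cloud(d);Z=W[...,2]
    if n=="top":
        box=np.s_[120:275,275:445]
    else: box=np.s_[150:250,265:410]
    w=W[box].reshape(-1,3)
    m=(w[:,2]>.022)&(w[:,2]<.037)
    rect=cv2.minAreaRect((w[m][:,:2]*1000).astype(np.float32));print(n,m.sum(),rect,np.median(w[m][:,2]))
    print(cv2.boxPoints(rect).round(0).tolist())
    for lo,hi in((.112,.13),(.085,.105),(.068,.082),(.048,.06)):
        M=np.zeros(Z.shape,np.uint8);M[box]=((Z[box]>lo)&(Z[box]<hi))
        k,_,st,c=cv2.connectedComponentsWithStats(M)
        for i in range(1,k):
            if st[i,4]>6:
                q=W[M*0+_==i];print(lo,st[i].tolist(),q.mean(0).round(4),q.min(0).round(3),q.max(0).round(3))
d=dict(np.load("top0.npz"));im=d["pixels"][110:280,230:450,::-1]
cv2.imwrite("pics/c1.png",cv2.resize(im,None,fx=3.5,fy=3.5,interpolation=cv2.INTER_CUBIC))
W=cloud(d)
for u,v in((250,50),(250,90),(180,100),(225,160),(280,220),(400,100),(220,218)):print(u,v,W[v,u].round(3))
E
```

```text
top 9007 ((598.3726806640625, -176.32333374023438), (411.905517578125, 372.8774108886719), 88.02556610107422) 0.03041385403464858
[[405.0, -376.0], [778.0, -389.0], [792.0, 23.0], [419.0, 36.0]]
0.112 [442, 169, 3, 4, 10] [ 0.6308 -0.3756  0.1187] [ 0.627 -0.377  0.114] [ 0.634 -0.374  0.121]
0.112 [305, 199, 9, 8, 57] [ 0.5668 -0.0666  0.1206] [ 0.559 -0.076  0.114] [ 0.575 -0.058  0.126]
0.085 [379, 159, 11, 15, 78] [ 0.6491 -0.2453  0.0925] [ 0.633 -0.257  0.087] [ 0.667 -0.233  0.097]
0.085 [436, 169, 9, 8, 45] [ 0.6295 -0.3742  0.0939] [ 0.622 -0.384  0.085] [ 0.639 -0.368  0.105]
0.085 [378, 233, 8, 8, 52] [ 0.4842 -0.232   0.0979] [ 0.476 -0.241  0.088] [ 0.492 -0.224  0.103]
0.068 [296, 156, 53, 54, 1019] [ 0.6213 -0.0979  0.0755] [ 0.554 -0.16   0.068] [ 0.684 -0.033  0.082]
0.068 [431, 168, 14, 13, 86] [ 0.6276 -0.3722  0.0741] [ 0.615 -0.391  0.068] [ 0.645 -0.361  0.08 ]
0.068 [305, 208, 4, 7, 12] [ 0.5496 -0.0564  0.0707] [ 0.543 -0.061  0.068] [ 0.557 -0.053  0.075]
0.048 [334, 144, 72, 49, 1310] [ 0.6543 -0.214   0.0516] [ 0.591 -0.302  0.048] [ 0.717 -0.127  0.059]
0.
[... 1789 characters left out ...]
0.059]
0.048 [298, 185, 9, 3, 12] [ 0.6736 -0.1362  0.0495] [ 0.666 -0.146  0.048] [ 0.68  -0.127  0.052]
0.048 [382, 186, 4, 5, 10] [ 0.5273 -0.3104  0.055 ] [ 0.526 -0.314  0.05 ] [ 0.53  -0.307  0.059]
0.048 [359, 188, 11, 14, 29] [ 0.5451 -0.2542  0.056 ] [ 0.513 -0.26   0.049] [ 0.571 -0.245  0.06 ]
0.048 [365, 188, 4, 4, 10] [ 0.5498 -0.2693  0.0568] [ 0.544 -0.274  0.05 ] [ 0.553 -0.264  0.06 ]
0.048 [302, 227, 6, 4, 18] [ 0.5418 -0.055   0.0549] [ 0.538 -0.062  0.049] [ 0.548 -0.049  0.059]
250 50 [0.889 0.044 0.208]
250 90 [0.826 0.06  0.147]
180 100 [0.862 0.282 0.007]
225 160 [0.689 0.153 0.034]
280 220 [0.532 0.016 0.016]
400 100 [ 0.813 -0.292  0.08 ]
220 218 [0.541 0.173 0.016]
```

View pics/c1.png

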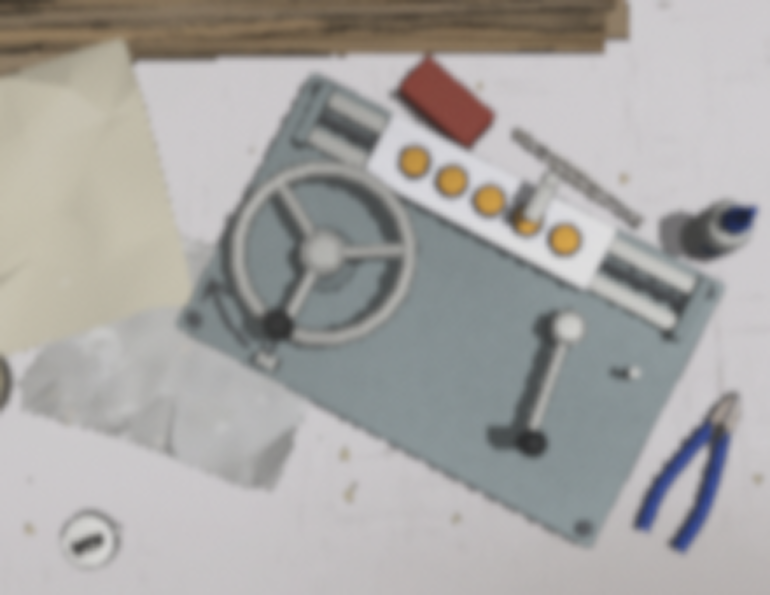

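The crop shows the wheel, the handle at its pointer, the lever pointing front with a small tilt, and the stop post right of it. Estimates: wheel centre ≈ (0.619,-0.097), handle ≈ (0.566,-0.067), so the measured radius is 62 mm against 60, and jig yaw ≈ -29°. I'll straddle the handle loosely, with fingers tangential, and sweep two half turns. First I move above it.

Call:
arm_command([
  [[0.043, -0.032, 0, 0, 0, 0], [0.043, -0.032, 0, 0, 0, 0], [0.043, -0.032, 0, 0, 0, 0], [0.043, -0.032, 0, 0, 0, 0], [0.043, -0.032, 0, 0, 0, -0.1], [0.043, -0.032, 0, 0, 0, 0], [0.043, -0.032, 0, 0, 0, 0], [0.043, -0.032, 0, 0, 0, 0], [0.043, -0.032, 0, 0, 0, 0], [0.043, -0.032, 0, 0, 0, 0]],
], jaw=0.036)

```text
clock: 1.35
position: [0.48, -0.1448, 0.2456]
ee_rot: [3.077, 0.634, -0.0]
force: [0.2, -1.1, 0.7]
width: 0.39
gripper_force: 0.0
```

Call:
arm_command([
  [[0, 0, 0, 0, 0, -0.18], [0, 0, 0, 0, 0, -0.18], [0, 0, 0, 0, 0, -0.18], [0, 0, 0, 0, 0, -0.18], [0, 0, 0, 0, 0, -0.18], [0, 0, 0, 0, 0, -0.18], [0, 0, 0, 0, 0, -0.18], [0, 0, 0, 0, 0, -0.18], [0, 0, 0, 0, 0, -0.18], [0, 0, 0, 0, 0, -0.18]],
])

```text
clock: 2.6
position: [0.4793, -0.1464, 0.2454]
ee_rot: [-1.407, -2.808, 0.0]
force: [-0.6, -0.7, 0.4]
width: 0.391
gripper_force: 0.0
```

```bash
cat >> h.py <<'E'
def state(arm):
    s=arm.observe();Rm=R.from_rotvec(s["ee_rot"]).as_matrix();p=np.array(s["position"])
    print("t",round(float(s["clock"]),2),"p",p.round(4),"yaw_y",np.degrees(np.arctan2(Rm[1,1],Rm[0,1])).round(2),"tilt",Rm[:2,2].round(3),"q",np.round(s["joints"],2),"F",np.round(s["force"],1),"w",round(float(s["width"])*91.8,1))
    return p,Rm
def wrist(arm,n=None):
    p,Rm=state(arm);d=arm.get_image("wrist");T=np.eye(4);T[:3,:3]=Rm;T[:3,3]=p
    W=cloud(d,T@np.array(d["T_tool_cam"]))
    if n: cv2.imwrite(f"pics/{n}.png",d["pixels"][:,:,::-1])
    return d,W
def comps(W,lo,hi,near,r,mn=30):
    M=((W[...,2]>lo)&(W[...,2]<hi)&(np.hypot(W[...,0]-near[0],W[...,1]-near[1])<r)).astype(np.uint8)
    k,L,st,c=cv2.connectedComponentsWithStats(M)
    for i in range(1,k):
        if st[i,4]>mn: 
            q=W[L==i];(cx,cy),rad=cv2.minEnclosingCircle((q[:,:2]*1000).astype(np.float32))
            print(lo,st[i].tolist(),"mean",q.mean(0).round(4),"circ",round(cx,1),round(cy,1),round(rad,1))
def rimfit(W,c):
    from scipy.optimize import least_squares
    r=np.hypot(W[...,0]-c[0],W[...,1]-c[1]);q=W[(W[...,2]>.066)&(W[...,2]<.082)&(r>.052)&(r<.075)]
    s=least_squares(lambda x:np.hypot(q[:,0]-x[0],q[:,1]-x[1])-x[2],[*c,.06],loss="soft_l1",f_scale=.003)
    print("rim",len(q),s.x.round(4),np.median(q[:,2]).round(4))
E
python3 - <<'E'
from h import *
from cell import arm
d,W=wrist(arm,"w1")
comps(W,.112,.13,(.565,-.067),.05);comps(W,.085,.105,(.482,-.233),.05);rimfit(W,(.619,-.097))
for n in("top","scene"):
    rimfit(cloud(dict(np.load(n+"0.npz"))),(.619,-.097))
E
```

```text
t 2.6 p [ 0.4793 -0.1464  0.2454] yaw_y 36.77 tilt [-0.001  0.   ] q [ 0.65  0.29 -0.57  1.83  0.18  1.07  0.65] F [-0.6 -0.7  0.4] w 35.9
0.112 [454, 174, 27, 26, 526] mean [ 0.5657 -0.0672  0.1202] circ 567.6 -67.0 9.8
rim 3594 [ 0.6175 -0.096   0.059 ] 0.0755
rim 714 [ 0.6185 -0.0961  0.0594] 0.0755
rim 528 [ 0.6157 -0.0968  0.0598] 0.0744
```

View pics/w1.png

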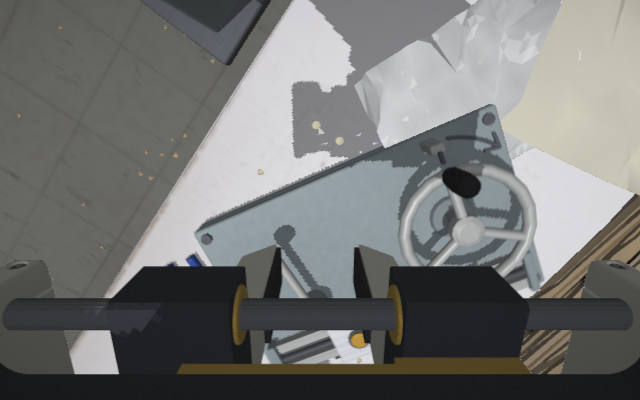

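The wrist view shows the handle at (461,181), hub at (467,232) and lever knob at (285,233). The measurements agree: axis (0.618,-0.096), handle (0.566,-0.067), 59.5 mm apart, tangent direction 60.8°. Next I align over the handle.

Call:
arm_command([
  [[0, 0, 0, 0, 0, -0.14], [0, 0, 0, 0, 0, -0.14], [0, 0, 0, 0, 0, -0.14], [-0.009, 0.028, 0, 0, 0, 0], [-0.009, 0.028, 0, 0, 0, 0], [-0.009, 0.028, 0, 0, 0, 0], [-0.009, 0.028, 0, 0, 0, 0], [0, 0, 0.02, 0, 0, 0], [0, 0, 0.02, 0, 0, 0], [0, 0, 0, 0, 0, 0]],
])

```text
clock: 3.9
position: [0.5649, -0.0668, 0.2042]
ee_rot: [-0.802, -3.034, 0.001]
force: [0.1, -0.1, 0.2]
width: 0.391
gripper_force: 0.0
```

```bash
python3 - <<'E'
from h import *
from cell import arm
p,Rm=state(arm)
print("handle in tool",Rm.T@(np.array([.566,-.067,.104])-p))
d,W=wrist(arm,"w2")
comps(W,.112,.13,(.565,-.067),.03);rimfit(W,(.618,-.096))
E
```

```text
t 3.9 p [ 0.5649 -0.0668  0.2042] yaw_y 60.38 tilt [-0.003  0.   ] q [ 0.48  0.46 -0.64  1.72  0.31  1.06  0.79] F [ 0.1 -0.1  0.2] w 35.9
handle in tool [-0.00138094  0.00052604  0.10017524]
t 3.9 p [ 0.5649 -0.0668  0.2042] yaw_y 60.38 tilt [-0.003  0.   ] q [ 0.48  0.46 -0.64  1.72  0.31  1.06  0.79] F [ 0.1 -0.1  0.2] w 35.9
0.112 [307, 206, 28, 30, 636] mean [ 0.5665 -0.0659  0.1206] circ 568.0 -66.6 9.8
rim 2476 [ 0.62   -0.0966  0.0609] 0.0757
```

Call:
arm_command([
  [[-0.002, 0.001, 0.02, 0, 0, 0], [0, 0, 0.02, 0, 0, 0], [0, 0, 0.02, 0, 0, 0], [0, 0, 0.02, 0, 0, 0], [0, 0, 0.02, 0, 0, 0], [0, 0, 0, 0, 0, 0]],
])

```text
clock: 4.7
position: [0.5679, -0.067, 0.1055]
ee_rot: [-0.801, -3.036, 0.001]
force: [0.2, 0.5, 1.1]
width: 0.392
gripper_force: 0.0
```

Call:
arm_command([
  [[-0.0003, 0.006, 0, 0, 0, 0.1], [-0.0003, 0.006, 0, 0, 0, 0.1], [-0.0003, 0.006, 0, 0, 0, 0.1], [-0.0003, 0.006, 0, 0, 0, 0.1], [-0.0003, 0.006, 0, 0, 0, 0.1]],
])

```text
clock: 5.32
position: [0.5887, -0.046, 0.1071]
ee_rot: [1.533, 2.742, -0.002]
force: [-2.2, -2.6, 0.3]
width: 0.391
gripper_force: 1.9
```

```bash
cat >> h.py <<'E'
C=np.array([.619,-.0965])
def rel(arm):
    p,Rm=state(arm);v=p[:2]-C
    a=np.degrees(np.arctan2(v[1],v[0]));ty=np.degrees(np.arctan2(Rm[1,1],Rm[0,1]))
    print("radius",np.hypot(*v).round(4),"angle cw from start",(150.8-a)%360,"tool y minus tangent",(ty-(a-90)+180)%360-180)
E
python3 - <<'E'
from h import *
from cell import arm
rel(arm)
d,W=wrist(arm,"w3")
E
```

```text
t 5.33 p [ 0.5887 -0.046   0.1071] yaw_y 31.58 tilt [-0.    -0.001] q [ 0.3   0.57 -0.45  1.78  0.32  0.86  0.25] F [-2.2 -2.6  0.3] w 35.9
radius 0.0589 angle cw from start 29.873551070283355 tool y minus tangent 0.6526964549618413
t 5.33 p [ 0.5887 -0.046   0.1071] yaw_y 31.58 tilt [-0.    -0.001] q [ 0.3   0.57 -0.45  1.78  0.32  0.86  0.25] F [-2.2 -2.6  0.3] w 35.9
```

View pics/w3.png

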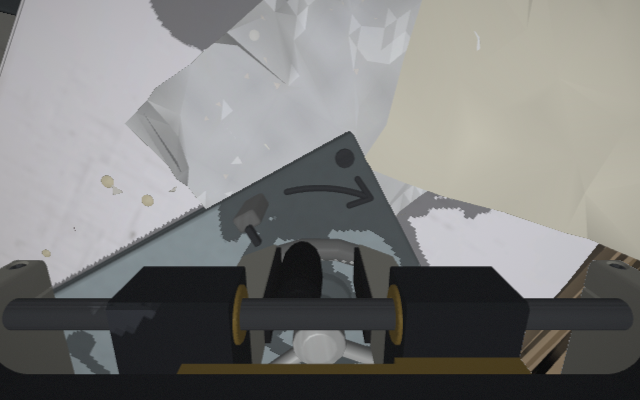

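The handle at (300,270) sits between the pads, pushed by the left (trailing) pad with about 3 N. I keep following the circle.

Call:
arm_command([
  [[-0.0003, 0.006, 0, 0, 0, 0.1], [-0.0003, 0.006, 0, 0, 0, 0.1], [-0.0003, 0.006, 0, 0, 0, 0.1], [-0.0003, 0.006, 0, 0, 0, 0.1], [-0.0003, 0.006, 0, 0, 0, 0.1], [-0.0003, 0.006, 0, 0, 0, 0.1], [-0.0003, 0.006, 0, 0, 0, 0.1], [-0.0003, 0.006, 0, 0, 0, 0.1], [-0.0003, 0.006, 0, 0, 0, 0.1], [-0.0003, 0.006, 0, 0, 0, 0.1]],
])

```text
clock: 6.62
position: [0.6463, -0.0412, 0.107]
ee_rot: [-2.656, -1.675, -0.001]
force: [-4.5, 1.1, 1.6]
width: 0.392
gripper_force: 1.9
```

```bash
python3 - <<'E'
from h import *
from cell import arm
rel(arm)
E
```

```text
t 6.62 p [ 0.6463 -0.0412  0.107 ] yaw_y -25.52 tilt [-0.     0.001] q [ 0.1   0.61 -0.18  1.65  0.13  0.89 -0.58] F [-4.5  1.1  1.6] w 36.0
radius 0.0617 angle cw from start 87.06787299463733 tool y minus tangent 0.7476174422528743
```

Call:
arm_command([
  [[-0.0005, 0.006, 0, 0, 0, 0.1], [-0.0005, 0.006, 0, 0, 0, 0.1], [-0.0005, 0.006, 0, 0, 0, 0.1], [-0.0003, 0.006, 0, 0, 0, 0.1], [-0.0003, 0.006, 0, 0, 0, 0.1], [-0.0003, 0.006, 0, 0, 0, 0.1], [-0.0003, 0.006, 0, 0, 0, 0.1], [-0.0003, 0.006, 0, 0, 0, 0.1], [-0.0003, 0.006, 0, 0, 0, 0.1], [-0.0003, 0.006, 0, 0, 0, 0.1]],
])

```text
clock: 7.88
position: [0.6806, -0.0871, 0.1071]
ee_rot: [-3.132, -0.198, -0.003]
force: [-0.5, 3.3, -0.3]
width: 0.395
gripper_force: 1.9
```

Call:
arm_command([
  [[-0.0003, 0.006, 0, 0, 0, 0.1], [-0.0003, 0.006, 0, 0, 0, 0.1], [-0.0003, 0.006, 0, 0, 0, 0.1], [-0.0003, 0.006, 0, 0, 0, 0.1], [-0.0003, 0.006, 0, 0, 0, 0.1], [-0.0003, 0.006, 0, 0, 0, 0.1], [0, 0, 0, 0, 0, 0], [0, -0.003, 0, 0, 0, 0], [0, -0.003, 0, 0, 0, 0], [0, 0, 0, 0, 0, 0]],
])

```text
clock: 9.12
position: [0.6766, -0.1186, 0.1057]
ee_rot: [-3.054, 0.735, 0.0]
force: [0.2, 0.2, -0.2]
width: 0.391
gripper_force: 0.0
```

```bash
python3 - <<'E'
from h import *
from cell import arm
rel(arm)
E
```

```text
t 9.12 p [ 0.6766 -0.1186  0.1057] yaw_y -117.05 tilt [-0.  0.] q [-0.06  0.67  0.25  1.57 -0.19  0.93 -1.79] F [ 0.2  0.2 -0.2] w 35.9
radius 0.0617 angle cw from start 171.7539351920484 tool y minus tangent -6.0957259776375
```

Call:
arm_command([
  [[0, 0, -0.02, 0, 0, 0], [0, 0, -0.02, 0, 0, 0], [0, 0, -0.02, 0, 0, 0], [0, 0, 0, 0, 0, -0.18], [0, 0, 0, 0, 0, -0.18], [0, 0, 0, 0, 0, -0.18], [0, 0, 0, 0, 0, -0.18], [0, 0, 0, 0, 0, -0.18], [0, 0, 0, 0, 0, -0.18], [0, 0, 0, 0, 0, -0.18]],
])

```text
clock: 10.38
position: [0.677, -0.1195, 0.1677]
ee_rot: [2.897, 1.211, 0.002]
force: [-1.0, -1.4, -0.3]
width: 0.394
gripper_force: 0.0
```

Call:
arm_command([
  [[0, 0, 0, 0, 0, -0.18], [0, 0, 0, 0, 0, -0.18], [0, 0, 0, 0, 0, -0.18], [0, 0, 0, 0, 0, -0.18], [0, 0, 0, 0, 0, -0.18], [0, 0, 0, 0, 0, -0.18], [0, 0, 0, 0, 0, -0.18], [0, 0, 0, 0, 0, -0.18], [0, 0, 0, 0, 0, -0.18], [0, 0, 0, 0, 0, -0.18]],
])

```text
clock: 11.62
position: [0.6769, -0.12, 0.1675]
ee_rot: [0.853, 3.021, -0.002]
force: [0.2, -0.5, -1.0]
width: 0.391
gripper_force: 0.0
```

Call:
arm_command([
  [[0, 0, 0, 0, 0, -0.18], [0, 0, 0, 0, 0, 0]],
])

```text
clock: 11.88
position: [0.6768, -0.1199, 0.1671]
ee_rot: [0.589, 3.084, -0.001]
force: [-0.2, -0.4, 0.0]
width: 0.394
gripper_force: 0.0
```

```bash
python3 - <<'E'
from h import *
from cell import arm
rel(arm)
p,Rm=state(arm)
d,W=wrist(arm,"w4")
comps(W,.110,.13,(.672,-.125),.035);rimfit(W,(.619,-.0965))
E
```

```text
t 11.88 p [ 0.6768 -0.1199  0.1671] yaw_y 68.39 tilt [ 0.001 -0.001] q [ 0.42  0.66 -0.54  1.46  0.36  1.12  1.01] F [-0.2 -0.4  0. ] w 36.2
radius 0.0624 angle cw from start 172.8486242998407 tool y minus tangent -179.5648824219599
t 11.88 p [ 0.6768 -0.1199  0.1671] yaw_y 68.39 tilt [ 0.001 -0.001] q [ 0.42  0.66 -0.54  1.46  0.36  1.12  1.01] F [-0.2 -0.4  0. ] w 36.2
t 11.88 p [ 0.6768 -0.1199  0.1671] yaw_y 68.39 tilt [ 0.001 -0.001] q [ 0.42  0.66 -0.54  1.46  0.36  1.12  1.01] F [-0.2 -0.4  0. ] w 36.2
0.11 [308, 217, 33, 36, 920] mean [ 0.6747 -0.1156  0.1201] circ 676.7 -116.3 9.8
rim 10732 [ 0.6198 -0.0964  0.0584] 0.0759
```

Call:
arm_command([
  [[0.002, 0.003, 0, 0, 0, 0], [0, 0, 0.02, 0, 0, 0], [0, 0, 0.02, 0, 0, 0], [0, 0, 0.022, 0, 0, 0], [0, 0, 0, 0, 0, 0]],
])

```text
clock: 12.55
position: [0.6737, -0.1155, 0.1003]
ee_rot: [-0.585, -3.081, 0.001]
force: [-0.4, -0.5, -0.1]
width: 0.395
gripper_force: 0.0
```

Call:
arm_command([
  [[0.0003, -0.006, 0, 0, 0, 0.1], [0.0003, -0.006, 0, 0, 0, 0.1], [0.0003, -0.006, 0, 0, 0, 0.1], [0.0003, -0.006, 0, 0, 0, 0.1], [0.0003, -0.006, 0, 0, 0, 0.1], [0.0003, -0.006, 0, 0, 0, 0.1], [0.0003, -0.006, 0, 0, 0, 0.1], [0.0003, -0.006, 0, 0, 0, 0.1], [0.0003, -0.006, 0, 0, 0, 0.1], [0.0003, -0.006, 0, 0, 0, 0.1]],
])

```text
clock: 13.8
position: [0.6325, -0.1518, 0.1041]
ee_rot: [1.996, 2.424, 0.003]
force: [3.7, 1.0, -3.3]
width: 0.392
gripper_force: 1.9
```

```bash
python3 - <<'E'
from h import *
from cell import arm
rel(arm)
E
```

```text
t 13.8 p [ 0.6325 -0.1518  0.1041] yaw_y 11.05 tilt [0.002 0.001] q [ 0.34  0.63 -0.28  1.64  0.21  0.9   0.17] F [ 3.7  1.  -3.3] w 36.0
radius 0.0569 angle cw from start 227.04648474813726 tool y minus tangent 177.3003855797025
```

Call:
arm_command([
  [[-0.0003, -0.006, 0, 0, 0, 0.08], [-0.0003, -0.006, 0, 0, 0, 0.08], [-0.0003, -0.006, 0, 0, 0, 0.09], [-0.0003, -0.006, 0, 0, 0, 0.1], [0, -0.006, 0, 0, 0, 0.1], [0.0003, -0.006, 0, 0, 0, 0.1], [0.0003, -0.006, 0, 0, 0, 0.1], [0.0003, -0.006, 0, 0, 0, 0.1], [0.0003, -0.006, 0, 0, 0, 0.1], [0.0003, -0.006, 0, 0, 0, 0.1]],
])

```text
clock: 15.05
position: [0.5768, -0.1404, 0.1042]
ee_rot: [2.884, 1.241, 0.003]
force: [2.4, -2.3, -3.0]
width: 0.394
gripper_force: 1.8
```

```bash
python3 - <<'E'
from h import *
from cell import arm
rel(arm)
E
```

```text
t 15.05 p [ 0.5768 -0.1404  0.1042] yaw_y -43.42 tilt [ 0.002 -0.001] q [ 0.18  0.53 -0.04  1.8   0.03  0.8  -0.63] F [ 2.4 -2.3 -3. ] w 36.1
radius 0.061 angle cw from start 284.67860973856705 tool y minus tangent -179.54185856755657
```

Call:
arm_command([
  [[0.0004, -0.006, 0, 0, 0, 0.1], [0.0004, -0.006, 0, 0, 0, 0.1], [0.0003, -0.006, 0, 0, 0, 0.1], [0.0003, -0.006, 0, 0, 0, 0.1], [0.0003, -0.006, 0, 0, 0, 0.1], [0.0003, -0.006, 0, 0, 0, 0.1], [0.0003, -0.006, 0, 0, 0, 0.1], [0.0003, -0.006, 0, 0, 0, 0.1], [0.0003, -0.006, 0, 0, 0, 0.1], [0.0003, -0.006, 0, 0, 0, 0.1]],
])

```text
clock: 16.3
position: [0.5581, -0.0859, 0.1041]
ee_rot: [3.127, -0.294, 0.001]
force: [-0.2, -3.1, -0.0]
width: 0.391
gripper_force: 1.9
```

Call:
arm_command([
  [[0.0003, -0.006, 0, 0, 0, 0.1], [0, -0.003, 0, 0, 0, 0.05], [0, 0, 0, 0, 0, 0]],
])

```text
clock: 16.68
position: [0.5603, -0.0765, 0.104]
ee_rot: [3.098, -0.52, 0.0]
force: [-0.5, -0.9, 1.9]
width: 0.392
gripper_force: 0.8
```

```bash
python3 - <<'E'
from h import *
from cell import arm
rel(arm)
d,W=wrist(arm,"w5")
comps(W,.1,.13,(.565,-.067),.045)
E
```

```text
t 16.68 p [ 0.5603 -0.0765  0.104 ] yaw_y -109.07 tilt [ 0. -0.] q [-0.15  0.5   0.27  1.89 -0.18  0.77 -1.69] F [-0.5 -0.9  1.9] w 36.0
radius 0.062 angle cw from start 349.65910873571875 tool y minus tangent 179.7884555557912
t 16.68 p [ 0.5603 -0.0765  0.104 ] yaw_y -109.07 tilt [ 0. -0.] q [-0.15  0.5   0.27  1.89 -0.18  0.77 -1.69] F [-0.5 -0.9  1.9] w 36.0
0.1 [312, 250, 81, 48, 3100] mean [ 0.5656 -0.0932  0.1153] circ 562.8 -94.1 17.8
0.1 [237, 256, 43, 42, 1270] mean [ 0.577  -0.0586  0.1141] circ 569.8 -52.7 13.1
```

View pics/w5.png

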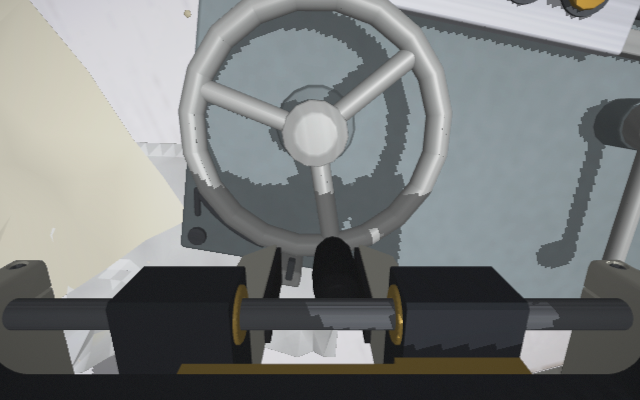

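The handle at (333,265) is against the right (trailing) pad and the pointer at (291,268) is ahead; about 18° remain by the pad geometry. I'll push 15° more, back off, lift and measure.

Call:
arm_command([
  [[0.0004, -0.005, 0, 0, 0, 0.08], [0.0004, -0.005, 0, 0, 0, 0.08], [0.0003, -0.004, 0, 0, 0, 0.06], [0, -0.002, 0, 0, 0, 0.04], [0, 0, 0, 0, 0, 0], [0, 0.004, 0, 0, 0, 0], [0, 0.004, 0, 0, 0, 0], [0, 0, -0.02, 0, 0, 0], [0, 0, -0.02, 0, 0, 0], [0, 0, -0.02, 0, 0, 0]],
])

```text
clock: 17.98
position: [0.5632, -0.069, 0.1643]
ee_rot: [-3.004, 0.918, 0.0]
force: [-0.5, 0.1, -0.7]
width: 0.396
gripper_force: 0.0
```

Call:
arm_command([
  [[0, 0, -0.02, 0, 0, 0], [0, 0, -0.02, 0, 0, 0], [0, 0, 0, 0, 0, 0]],
])

```text
clock: 18.35
position: [0.5642, -0.0691, 0.205]
ee_rot: [-3.003, 0.918, -0.004]
force: [-0.7, 0.1, -0.3]
width: 0.389
gripper_force: 0.0
```

```bash
python3 - <<'E'
from h import *
from cell import arm
rel(arm)
d,W=wrist(arm,"w6")
comps(W,.112,.13,(.565,-.067),.03);rimfit(W,(.619,-.0965))
t=arm.get_image("top");np.savez("top1.npz",**t);cv2.imwrite("pics/top1.png",cv2.resize(t["pixels"][110:280,230:450,::-1],None,fx=3.5,fy=3.5,interpolation=cv2.INTER_CUBIC))
W=cloud(t);comps(W,.112,.13,(.565,-.067),.03,10);rimfit(W,C)
W=cloud(dict(np.load("top0.npz")));comps(W,.112,.13,(.565,-.067),.03,10)
E
```

```text
t 18.35 p [ 0.5642 -0.0691  0.205 ] yaw_y -123.98 tilt [0.003 0.   ] q [-0.25  0.39  0.39  1.79 -0.17  0.99 -1.96] F [-0.7  0.1 -0.3] w 35.7
radius 0.0613 angle cw from start 357.3687626727208 tool y minus tangent 172.5889680614698
t 18.35 p [ 0.5642 -0.0691  0.205 ] yaw_y -123.98 tilt [0.003 0.   ] q [-0.25  0.39  0.39  1.79 -0.17  0.99 -1.96] F [-0.7  0.1 -0.3] w 35.7
0.112 [304, 198, 29, 30, 646] mean [ 0.5679 -0.0728  0.1207] circ 566.5 -71.9 9.8
rim 7883 [ 0.6207 -0.0974  0.0585] 0.0759
rim 246 [ 0.6183 -0.0925  0.0625] 0.0754
0.112 [305, 199, 9, 8, 57] mean [ 0.5668 -0.0666  0.1206] circ 567.1 -66.4 9.5
```

View pics/w6.png

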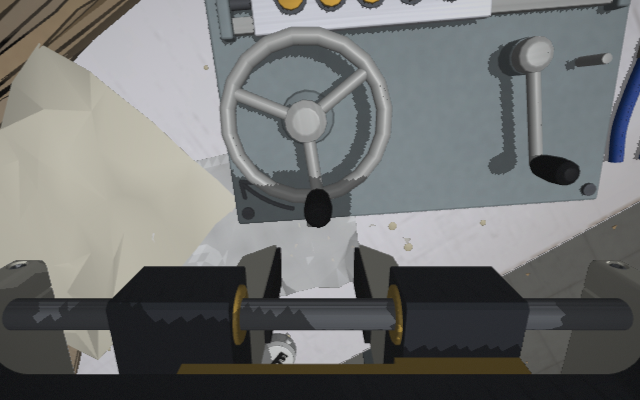

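The handle at (317,207) is a little short of the pointer. For a clean comparison with the start picture, I move the gripper aside for the top camera.

Call:
arm_command([
  [[0, 0.05, 0, 0, 0, 0], [0, 0.05, 0, 0, 0, 0], [0, 0.05, 0, 0, 0, 0], [0, 0.05, 0, 0, 0, 0], [0, 0, 0, 0, 0, 0]],
])

```text
clock: 19.08
position: [0.4483, -0.2382, 0.203]
ee_rot: [3.0, -0.928, -0.003]
force: [0.3, 0.6, -0.3]
width: 0.39
gripper_force: 0.0
```

```bash
cat >> h.py <<'E'
def wheelcmp(arm,k):
    t=arm.get_image("top");np.savez(f"top{k}.npz",**t)
    out=[]
    for d in(dict(np.load("top0.npz")),t):
        W=cloud(d);comps(W,.112,.13,(.566,-.069),.03,10)
        g=d["pixels"].max(-1).astype(float)[190:218,293:322];w=np.clip(70-g,0,None)*(W[190:218,293:322,2]>.1)
        v,u=np.mgrid[190:218,293:322];out.append([(u*w).sum()/w.sum(),(v*w).sum()/w.sum()])
    a,b=[(np.array(o)-[d["cx"],d["cy"]])/d["fx"]*(.9456-.121) for o in out]
    dd=a-b;dw=np.array([-dd[1],-dd[0]])
    print("px",np.round(out,2),"to go world mm",dw*1e3,"along jig y mm",dw@[.488,.873]*1e3)
    # slide shift by template correlation of blanks
E
python3 - <<'E'
from h import *
from cell import arm
state(arm);wheelcmp(arm,2)
E
```

```text
t 19.07 p [ 0.4483 -0.2382  0.203 ] yaw_y -124.39 tilt [-0.002 -0.001] q [ 0.03  0.3   0.45  1.94 -0.16  0.94 -1.62] F [ 0.3  0.6 -0.3] w 35.8
0.112 [305, 199, 9, 8, 57] mean [ 0.5668 -0.0666  0.1206] circ 567.1 -66.4 9.5
0.112 [307, 200, 8, 8, 56] mean [ 0.5644 -0.071   0.1212] circ 564.8 -71.0 9.4
px [[308.73 202.66]
 [310.72 203.64]] to go world mm [2.23145289 4.52631113] along jig y mm 5.040418622048651
```

Both cameras agree that the handle is about 5 mm (4.8°) short. I go back down over it for the final small push.

Call:
arm_command([
  [[0, -0.05, 0, 0, 0, 0], [0, -0.05, 0, 0, 0, 0], [0, -0.05, 0, 0, 0, 0], [0, -0.05, 0, 0, 0, 0], [0, 0, 0, 0, 0, -0.09], [0, 0, 0, 0, 0, 0]],
])

```text
clock: 19.88
position: [0.5634, -0.0671, 0.2027]
ee_rot: [3.043, -0.779, -0.002]
force: [-1.1, -0.9, -0.5]
width: 0.392
gripper_force: 0.0
```

```bash
python3 - <<'E'
from h import *
from cell import arm
p,Rm=state(arm);print("handle in tool",Rm.T@(np.array([.5642,-.071,.104])-p))
E
```

```text
t 19.88 p [ 0.5634 -0.0671  0.2027] yaw_y -118.7 tilt [-0.001  0.   ] q [-0.24  0.39  0.36  1.79 -0.16  0.99 -1.89] F [-1.1 -0.9 -0.5] w 36.0
handle in tool [0.00272242 0.00293778 0.09873344]
```

Call:
arm_command([
  [[0.003, 0.003, 0.02, 0, 0, 0], [0, 0, 0.02, 0, 0, 0], [0, 0, 0.02, 0, 0, 0], [0, 0, 0.02, 0, 0, 0], [0, 0, 0.018, 0, 0, 0], [0, 0, 0, 0, 0, 0], [0, -0.003, 0, 0, 0, 0], [0, -0.003, 0, 0, 0, 0], [0, 0, 0, 0, 0, 0]],
])

```text
clock: 21.0
position: [0.568, -0.0672, 0.1063]
ee_rot: [-3.042, 0.781, -0.002]
force: [0.0, 0.3, 0.2]
width: 0.394
gripper_force: 0.0
```

Call:
arm_command([
  [[0, -0.001, 0, 0, 0, 0], [0, -0.001, 0, 0, 0, 0], [0, -0.001, 0, 0, 0, 0], [0, -0.001, 0, 0, 0, 0], [0, 0, 0, 0, 0, 0]],
])

```text
clock: 21.62
position: [0.5694, -0.0641, 0.1057]
ee_rot: [3.043, -0.782, -0.0]
force: [-0.5, 0.2, 0.5]
width: 0.395
gripper_force: 0.0
```

```bash
python3 - <<'E'
from h import *
from cell import arm
p,Rm=state(arm);print("final handle in tool",Rm.T@(np.array([.5665,-.0664,.104])-p))
E
```

```text
t 21.62 p [ 0.5694 -0.0641  0.1057] yaw_y -118.83 tilt [-0. -0.] q [-0.21  0.52  0.32  1.88 -0.22  0.78 -1.84] F [-0.5  0.2  0.5] w 36.2
final handle in tool [-0.00141045  0.00339395  0.00169598]
```

Call:
arm_command([
  [[0, -0.001, 0, 0, 0, 0], [0, -0.001, 0, 0, 0, 0], [0, -0.001, 0, 0, 0, 0], [0, -0.001, 0, 0, 0, 0], [0, 0, 0, 0, 0, 0], [0, 0, 0, 0, 0, 0]],
])

```text
clock: 22.38
position: [0.5712, -0.0607, 0.1057]
ee_rot: [3.043, -0.782, -0.0]
force: [-1.2, -2.7, 0.5]
width: 0.394
gripper_force: 1.6
```

```bash
python3 - <<'E'
from h import *
from cell import arm
p,Rm=state(arm);print("final handle in tool",Rm.T@(np.array([.5665,-.0664,.104])-p))
d,W=wrist(arm);wheelcmp(arm,3)
E
```

```text
t 22.38 p [ 0.5712 -0.0607  0.1057] yaw_y -118.84 tilt [-0. -0.] q [-0.21  0.52  0.32  1.87 -0.22  0.79 -1.85] F [-1.2 -2.7  0.5] w 36.1
final handle in tool [-0.00142831  0.00725119  0.00168404]
t 22.38 p [ 0.5712 -0.0607  0.1057] yaw_y -118.84 tilt [-0. -0.] q [-0.21  0.52  0.32  1.87 -0.22  0.79 -1.85] F [-1.2 -2.7  0.5] w 36.1
0.112 [305, 199, 9, 8, 57] mean [ 0.5668 -0.0666  0.1206] circ 567.1 -66.4 9.5
px [[308.73 202.66]
 [316.51 205.53]] to go world mm [ 6.52918579 17.73031027] along jig y mm 18.6648035344595
```

Call:
arm_command([
  [[0, -0.001, 0, 0, 0, 0], [0, 0, 0, 0, 0, 0], [0, 0.004, 0, 0, 0, 0], [0, 0.004, 0, 0, 0, 0], [0, 0, 0, 0, 0, 0], [0, 0, -0.02, 0, 0, 0], [0, 0, -0.025, 0, 0, 0], [0, 0, -0.03, 0, 0, 0], [0, 0, -0.025, 0, 0, 0], [0, 0.04, 0, 0, 0, 0]],
])

```text
clock: 23.72
position: [0.5512, -0.0993, 0.2077]
ee_rot: [-3.043, 0.773, -0.007]
force: [1.1, -0.9, -0.8]
width: 0.392
gripper_force: 0.0
```

Call:
arm_command([
  [[0, 0.05, 0, 0, 0, 0], [0, 0.055, 0, 0, 0, 0], [0, 0.055, 0, 0, 0, 0], [0, 0, 0, 0, 0, 0]],
])

```text
clock: 24.22
position: [0.4689, -0.2465, 0.2062]
ee_rot: [3.038, -0.794, 0.001]
force: [0.5, 0.4, 0.6]
width: 0.393
gripper_force: 0.0
```

```bash
python3 - <<'E'
from h import *
from cell import arm
state(arm);wheelcmp(arm,4)
t=dict(np.load("top4.npz"));cv2.imwrite("pics/c4.png",cv2.resize(t["pixels"][110:280,230:450,::-1],None,fx=3.5,fy=3.5,interpolation=cv2.INTER_CUBIC))
W=cloud(t);comps(W,.085,.105,(.482,-.233),.04,10);comps(W,.045,.07,(.555,-.26),.03,5)
W=cloud(dict(np.load("top0.npz")));comps(W,.05,.07,(.555,-.26),.03,5)
E
```

```text
t 24.23 p [ 0.4689 -0.2465  0.2062] yaw_y -119.28 tilt [ 0.    -0.002] q [ 0.06  0.33  0.42  1.88 -0.16  0.96 -1.53] F [0.5 0.4 0.6] w 36.0
0.112 [305, 199, 9, 8, 57] mean [ 0.5668 -0.0666  0.1206] circ 567.1 -66.4 9.5
0.112 [305, 199, 9, 8, 56] mean [ 0.5668 -0.0671  0.1207] circ 567.0 -66.9 9.5
px [[308.73 202.66]
 [309.1  202.88]] to go world mm [0.49050442 0.83514373] along jig y mm 0.9684466319981724
0.045 [385, 199, 13, 20, 145] mean [ 0.5554 -0.2612  0.0626] circ 550.6 -259.8 25.3
0.05 [385, 199, 13, 20, 141] mean [ 0.5551 -0.2613  0.0631] circ 550.5 -259.8 25.1
```

View pics/c4.png

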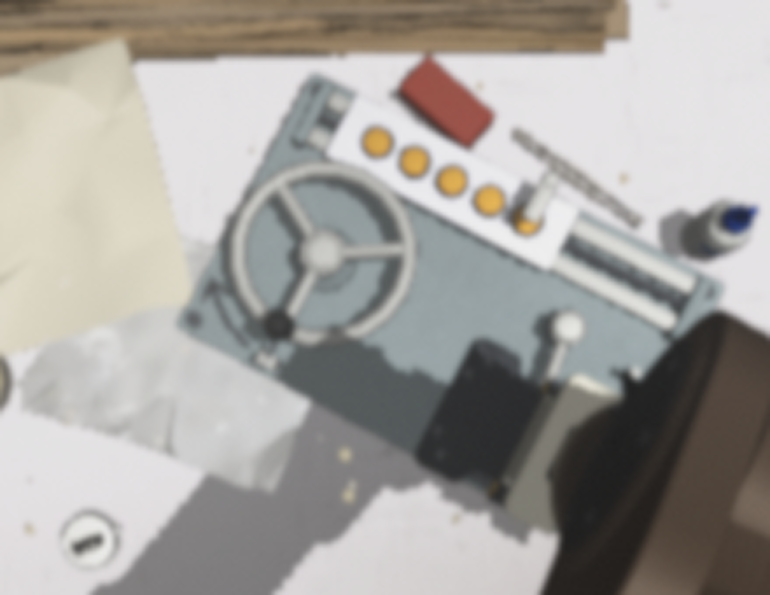

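The crop shows the slide fed by one blank pitch, with the handle at (277,325) against (277,326) at the start, in front of the pointer. I cross-check the wheel angle by polar correlation and locate the lever.

```bash
python3 - <<'E'
from h import *
from cell import arm
a,b=[dict(np.load(f"top{k}.npz")) for k in(0,4)]
W=cloud(a)
r=np.hypot(W[...,0]-C[0],W[...,1]-C[1]);m=(r<.010)&(W[...,2]>.07)
v,u=np.nonzero(m);c=(u.mean(),v.mean());print("hub px",c,W[m].mean(0).round(4))
for r0,r1 in((7,20),(7,22)):
  P=[cv2.warpPolar(d["pixels"][:,:,1].astype(np.float32),(40*4,1440),c,40,cv2.INTER_CUBIC)[:,r0*4:r1*4] for d in(a,b)]
  best=[]
  # angle sectors of two far spokes (exclude handle sector)
  for s in range(-24,25):
    q=np.roll(P[1],s,0);best.append((np.corrcoef(P[0][720:].ravel(),q[720:].ravel())[0,1],np.corrcoef(P[0][:240].ravel(),q[:240].ravel())[0,1],s/4))
  print("roll deg best",max(best)[2],max(best,key=lambda x:x[1])[2],max(best)[0])
# lever
for u,v in((392,203),(391,202),(393,204)):print(W[v,u].round(4))
comps(W,.064,.085,(.555,-.265),.03,5);comps(W,.09,.105,(.482,-.233),.03,5)
d,Ww=wrist(arm);comps(Ww,.064,.085,(.555,-.265),.03,20);comps(Ww,.09,.105,(.482,-.233),.03,20)
E
```

```text
hub px (np.float64(321.79245283018867), np.float64(181.71698113207546)) [ 0.6192 -0.0962  0.0787]
roll deg best 0.5 0.5 0.9978136282339783
roll deg best 0.5 0.5 0.9977192486980085
[ 0.5634 -0.2644  0.0669]
[ 0.566  -0.2621  0.0663]
[ 0.561  -0.2667  0.0666]
0.064 [388, 199, 9, 12, 54] mean [ 0.5614 -0.2648  0.0659] circ 560.2 -263.8 13.7
0.09 [378, 233, 8, 8, 49] mean [ 0.484  -0.2323  0.0985] circ 483.7 -233.3 8.9
t 24.27 p [ 0.4705 -0.2438  0.206 ] yaw_y -119.08 tilt [ 0. -0.] q [ 0.05  0.33  0.42  1.88 -0.16  0.96 -1.53] F [ 0.5  1.4 -0.1] w 36.0
0.064 [267, 63, 31, 33, 712] mean [ 0.564  -0.2666  0.0655] circ 563.7 -266.3 12.4
0.09 [284, 183, 25, 26, 494] mean [ 0.4867 -0.236   0.0985] circ 485.6 -235.2 9.3
```

The wheel is within 0.5° of one full turn. Lever: pivot (0.5635,-0.2655) and knob (0.485,-0.2345), measuring 85 mm apart as specified, at an angle of about 0.13 rad. I straddle the knob next.

Call:
arm_command([
  [[0, 0, 0, 0, 0, -0.13], [0.01, -0.014, 0, 0, 0, 0], [0, 0, 0.02, 0, 0, 0], [0, 0, 0.02, 0, 0, 0], [0, 0, 0, 0, 0, 0]],
])

```text
clock: 24.95
position: [0.4865, -0.2305, 0.1645]
ee_rot: [-3.086, 0.583, 0.004]
force: [-1.3, -0.9, 1.2]
width: 0.395
gripper_force: 0.0
```

```bash
python3 - <<'E'
from h import *
from cell import arm
d,W=wrist(arm)
comps(W,.09,.105,(.482,-.233),.03,20)
p,Rm=state(arm);print("knob in tool",Rm.T@(np.array([.485,-.2345,.091])-p))
E
```

```text
t 24.95 p [ 0.4865 -0.2305  0.1645] yaw_y -111.38 tilt [-0.002  0.001] q [ 0.07  0.39  0.37  1.91 -0.18  0.88 -1.42] F [-1.3 -0.9  1.2] w 36.2
0.09 [309, 210, 29, 30, 682] mean [ 0.4875 -0.2355  0.0984] circ 485.9 -234.9 9.3
t 25.0 p [ 0.4868 -0.2312  0.1654] yaw_y -111.38 tilt [-0.001  0.001] q [ 0.07  0.39  0.37  1.9  -0.18  0.88 -1.42] F [ 0.2 -0.2  0.3] w 35.9
knob in tool [-0.00036014  0.00374536  0.07443697]
```

Call:
arm_command([
  [[0, 0.003, 0.02, 0, 0, 0], [0, 0, 0.02, 0, 0, 0], [0, 0, 0.02, 0, 0, 0], [0, 0, 0.014, 0, 0, 0], [0, 0, 0, 0, 0, 0]],
])

```text
clock: 25.62
position: [0.4849, -0.235, 0.0914]
ee_rot: [-3.087, 0.583, 0.001]
force: [-0.4, 0.1, 0.2]
width: 0.392
gripper_force: 0.0
```

Call:
arm_command([
  [[0.0003, 0.0068, 0, 0, 0, -0.08], [0.0003, 0.0068, 0, 0, 0, -0.08], [0.0003, 0.0068, 0, 0, 0, -0.08], [0.0003, 0.0068, 0, 0, 0, -0.08], [0.0003, 0.0068, 0, 0, 0, -0.08], [0.0003, 0.0068, 0, 0, 0, -0.08], [0.0003, 0.0068, 0, 0, 0, -0.08], [0.0003, 0.0068, 0, 0, 0, -0.08]],
])

```text
clock: 26.62
position: [0.4829, -0.2888, 0.0927]
ee_rot: [3.113, 0.422, 0.002]
force: [0.3, 2.6, -0.4]
width: 0.389
gripper_force: 0.9
```

```bash
cat >> h.py <<'E'
def rell(arm):
    p,Rm=state(arm);v=p[:2]-[.5635,-.2655];a=np.degrees(np.arctan2(v[1],v[0]))%360
    ty=np.degrees(np.arctan2(Rm[1,1],Rm[0,1]));print("radius",np.hypot(*v).round(4),"TCP lock angle rad",np.radians(a-150.8),"y-tangent deg",(ty-a-90+180)%360-180,"tool F",Rm.T@arm.observe()["force"])
E
python3 - <<'E'
from h import *
from cell import arm
rell(arm)
E
```

```text
t 26.62 p [ 0.4829 -0.2888  0.0927] yaw_y -74.57 tilt [ 0.001 -0.   ] q [ 0.33  0.51  0.15  1.9  -0.11  0.74 -0.75] F [ 0.3  2.6 -0.4] w 35.7
radius 0.0839 TCP lock angle rad 0.7911175899512611 y-tangent deg -0.6949333803196964 tool F [ 0.94990438 -2.46713477  0.39849411]
```

Call:
arm_command([
  [[0.0003, 0.0068, 0, 0, 0, -0.08], [0.0003, 0.0068, 0, 0, 0, -0.08], [0.0003, 0.0068, 0, 0, 0, -0.08], [0.0003, 0.0068, 0, 0, 0, -0.08], [0.0003, 0.0068, 0, 0, 0, -0.08], [0.0002, 0.0034, 0, 0, 0, -0.04], [0, 0, 0, 0, 0, 0]],
])

```text
clock: 27.5
position: [0.5001, -0.322, 0.0923]
ee_rot: [2.947, 1.085, 0.001]
force: [-0.4, 0.3, 1.2]
width: 0.387
gripper_force: 0.0
```

```bash
python3 - <<'E'
from h import *
from cell import arm
rell(arm)
E
```

```text
t 27.5 p [ 0.5001 -0.322   0.0923] yaw_y -49.56 tilt [ 0.001 -0.001] q [ 0.46  0.55  0.03  1.81 -0.03  0.78 -0.36] F [-0.4  0.3  1.2] w 35.5
radius 0.0849 TCP lock angle rad 1.2368636206618504 y-tangent deg -1.231394834422474 tool F [-0.14207759 -0.46500839 -1.17847191]
```

Call:
arm_command([
  [[0.0001, 0.0025, 0, 0, 0, -0.03], [0.0001, 0.0025, 0, 0, 0, -0.03], [0.0001, 0.0025, 0, 0, 0, -0.03], [0.0001, 0.0017, 0, 0, 0, -0.02]],
])

```text
clock: 28.0
position: [0.5063, -0.3283, 0.0917]
ee_rot: [-2.882, -1.249, 0.0]
force: [-0.9, 1.0, 1.0]
width: 0.394
gripper_force: 0.9
```

Call:
arm_command([
  [[0, 0.001, 0, 0, 0, 0], [0, 0.001, 0, 0, 0, 0]],
])

```text
clock: 28.25
position: [0.5068, -0.3289, 0.0915]
ee_rot: [-2.882, -1.246, 0.002]
force: [-6.2, 4.7, 5.6]
width: 0.388
gripper_force: 3.7
```

```bash
python3 - <<'E'
from h import *
from cell import arm
rell(arm)
E
```

```text
t 28.25 p [ 0.5068 -0.3289  0.0915] yaw_y -43.22 tilt [-0.002  0.001] q [ 0.48  0.56  0.01  1.79 -0.    0.79 -0.26] F [-6.2  4.7  5.6] w 35.6
radius 0.085 TCP lock angle rad 1.3508331733419638 y-tangent deg -1.4179160685269494 tool F [-0.8443209  -7.76617473 -5.568074  ]
```

The force rose to about 8 N at TCP angle 1.35, which puts the lock at about 1.25, its stop. One last nudge, then back off, lift and check.

Call:
arm_command([
  [[0, 0.001, 0, 0, 0, 0], [0, 0, 0, 0, 0, 0]],
])

```text
clock: 28.5
position: [0.5068, -0.3289, 0.0914]
ee_rot: [-2.88, -1.246, 0.003]
force: [-6.8, 4.6, 6.7]
width: 0.392
gripper_force: 4.3
```

Call:
arm_command([
  [[0, -0.003, 0, 0, 0, 0], [0, -0.004, 0, 0, 0, 0], [0, -0.003, 0, 0, 0, 0], [0, 0, -0.02, 0, 0, 0], [0, 0, -0.03, 0, 0, 0], [0, 0, -0.04, 0, 0, 0], [0, 0, -0.04, 0, 0, 0], [-0.04, 0.02, 0, 0, 0, 0], [-0.05, 0.02, 0, 0, 0, 0], [-0.05, 0.02, 0, 0, 0, 0]],
])

```text
clock: 29.75
position: [0.4487, -0.4677, 0.2221]
ee_rot: [2.882, 1.248, 0.001]
force: [0.8, 0.1, 0.7]
width: 0.393
gripper_force: 0.0
```

```bash
python3 - <<'E'
from h import *
from cell import arm
d,W=wrist(arm);comps(W,.088,.105,(.5,-.325),.04,20)
wheelcmp(arm,5)
t=dict(np.load("top5.npz"));cv2.imwrite("pics/c5.png",cv2.resize(t["pixels"][110:280,230:450,::-1],None,fx=3.5,fy=3.5,interpolation=cv2.INTER_CUBIC))
comps(cloud(t),.088,.105,(.5,-.325),.04,10)
k=np.array([.5635,-.2655])+.085*np.array([np.cos(np.radians(222.4)),np.sin(np.radians(222.4))]);print("expected knob",k)
E
```

```text
t 29.75 p [ 0.4487 -0.4677  0.2221] yaw_y -43.16 tilt [ 0.001 -0.001] q [ 0.69  0.49  0.05  1.55 -0.03  1.11 -0.01] F [0.8 0.1 0.7] w 36.0
0.088 [214, 0, 30, 18, 411] mean [ 0.4991 -0.3279  0.0971] circ 500.8 -324.7 9.2
0.112 [305, 199, 9, 8, 57] mean [ 0.5668 -0.0666  0.1206] circ 567.1 -66.4 9.5
0.112 [305, 199, 9, 8, 56] mean [ 0.5669 -0.0673  0.1208] circ 566.9 -67.0 9.5
px [[308.73 202.66]
 [309.   202.65]] to go world mm [-0.02592798  0.61566829] along jig y mm 0.5248255615001497
0.088 [416, 225, 8, 8, 55] mean [ 0.4999 -0.3205  0.098 ] circ 499.7 -321.4 9.1
expected knob [ 0.5007313 -0.3228157]
```

View pics/c5.png

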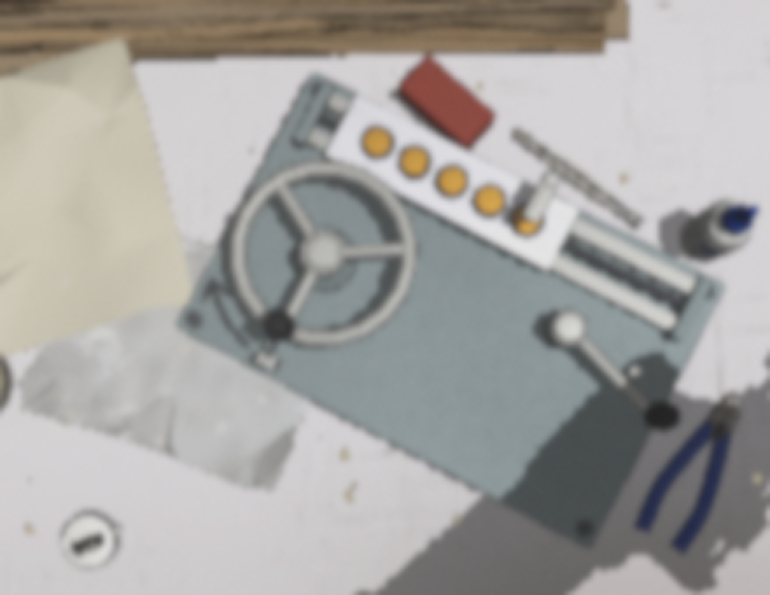

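The lever rests against its stop post, with the knob at (662,415) in the crop and at its expected position. The handle at (277,325) is at the pointer, about 0.5° off, and the bystanders are where they were.

```bash
python3 -c "
from cell import arm
print(arm.sign_off())"
```

```text
the job is handed in; nothing more can be done
None
```

The wheel went one full clockwise turn (handle about 0.5° short of its start position) and fed the slide by one blank; the lock lever is over at its right stop, nothing else was disturbed, and I handed the job in at about 30 s.

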